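Fish the strainer basket out of its housing with the hook rod

ROBOT

A 7-joint arm with a two-finger parallel gripper is mounted at the origin on a cart in front of the work surface, level with it; the furniture and walls round the work are solid. World frame = base frame: x ahead of the robot, y to its left, z up, the work surface at z = 0. Lengths are in m, angles in degrees, forces in N, time in s.
With the tool pointing down it reaches from about 0.425 to 0.875 m from the base axis. Payload 4.7 kg.
Tool frame: the origin (TCP) lies midway between the tips of the shut fingers; the grasp point (between the pads) lies 19 mm behind it; z points along the fingers, y is the line along which they close (so a half turn about z gives the same grasp; the last joint's range is limited). The gripper opens to 87 mm and grips with 3 to 60 N. Pads are 19 mm wide; open, the fingers measure 117 mm over their backs; the gripper's body (75 mm by 190 mm) begins 51 mm behind the grasp point.
Start: joints at [-65.942, 18.392, -4.016, 83.108, 1.295, 78.541, -3.26], TCP at [0.257, 0.597, 0.223] pointing down, gripper open.
Joint ranges: [-163.93, 163.93], [-17.29, 119.83], [-79.2, 71.16], [3.27, 140.29], [-89.18, 269.18], [5.43, 117.66], [-154.24, 154.24]. Speed limits (degrees/s): [147.25, 147.25, 180, 180, 180, 180, 180].

INTERFACE

Orientations are given as [roll, pitch, yaw] about the fixed x, y, z axes, in that order (R = Rz(yaw) Ry(pitch) Rx(roll)).
In Python, from rig import manip gives the robot as it stands. The module is installed in compiled form; this text tells all that it offers.
- The arm moves only by the tool play_rows, never from a script. Its argument "plan" is a list of rows, each a list of 7 numbers: the shift along the tool's x, y, z in mm, then the turn, a rotation vector about the tool's x, y, z in degrees, then the opening, from 0 (shut) to 1 (fully open). In form: [[dx, dy, dz, rx, ry, rz, grip], ...]. A call has 1 to 12 rows; each row shifts and turns the commanded pose from where the row before left it, along the tool's axes as they then stand; what a row does not reach is not made up. A row lasts 1/12 s, in which the tool goes at most 41.7 mm and 7.16 degrees, less where a joint would pass 70% of its speed; a pose out of reach is approached as far as the arm can. A call is refused whole if a number of a shift passes 41.7 or a number of a turn 7.16, either way. A call with a gripper value outside its range is refused whole. The fingers move at their own pace and stop on an object; "squeeze" is the grip in N (left out, the last holds). Time passes only in rows, so rows that do not move let the fingers close. It gives the time, the measured TCP pose, the force, the opening and the grip force at its end, in the units of the state.
- manip.get_obs(): the state, without advancing time (a new reading comes with each control period).
- manip.capture(name): name is "scene" or "top"; returns the picture (400x640x3 uint8, red, green, blue); there is no depth.
- manip.camera_info(name): a dict with "fx", "fy", "cx", "cy" (pixels), "k1" (the pictures are not rectified: a ray, as slopes to the right and down, at radius r is drawn at 1 + k1 r^2 times it, then the intrinsics apply), "position" and "attitude" of the camera in the world. Camera axes: x right, y down, z forward; pixel columns grow to the right and rows downward; lengths in m; the calibration is good to about 2 mm. A picture is of the moment at which its call begins. camera_info takes no time and is no camera call.
- manip.finish_job(): hands the job in; it is judged then, once.
The state is a dict: "clock": time; "qpos": joint angles; "joint_velocities": joint speeds; "effort": joint torques, N m; "ee_pos": TCP position; "tool_rot": TCP orientation; "force": force on the tool from outside, world axes, zero at the start; "wrist_torque": the same for the moment, N m; "finger_gap": finger opening in m; "finger_force": force on a finger pad.
Only numpy, scipy, OpenCV 4.12 (cv2) and the standard library are available. Lean on these libraries where they do the work, as an engineer would, in place of code of your own. Each camera call takes 0.05 s, during which the arm holds its last target. There are 200 camera calls.

TASK

Take the hook rod from its stand, reach down into the open strainer housing, feel for the basket's tipped-over bail, catch it, swing it upright and draw the basket straight up out of its spring seat, never forcing the hook against basket or housing. Set the basket down gently, upright and flat on the floor of the parts tray, unhook it, and hang the rod back in its stand. Keep the basket upright, keep the gripper itself off the basket, and leave the beaker and the small brown bottle where they are.

Things in the scene. Friction and masses are not known exactly. Their poses are not given: they have to be found in the camera images.
- hook_rod: Steel hook rod, 120 g, upright in its stand. Origin on the axis of its 5 mm shank at mid-height of the hook's bottom bar; z up. The hook is a J in the rod's xz plane, of 5 mm bar: saddle 2.5 mm and lowest metal -2.5 mm from the origin's height, upturned tip with its axis at x = +11 mm, its top at z = 10.5 mm; gap between shank and tip 6 mm. Collar 20 mm wide at z 80 to 84.
- rod_grip (a point): Point to grip the rod: centre of its black flat handle, 117 mm above the rod's origin. The handle is 50 mm tall (z 92 to 142), 14 mm thick along the rod's x (grip across this) and 28 mm wide along y. Axes as the rod's.
- rod_stand: Fixed stand, 96 mm high, base 100x80x8 mm, post at its back (+x). Origin at table height under the hung rod's shank. A flat fork, top 96 mm up, has an 11 mm slot open to -x; the rod's collar lies on the fork (rod origin 16 mm up), hook tip pointing out of the slot: rod +x = stand -x. 4 mm high lips at x = -20 to -24 mm keep the collar in. The rod lifts out, and is let in, straight up and down.
- strainer_housing: Fixed upright strainer, cover off: aluminium pot, clear tube, clamp ring. Mouth 140 mm above the table, 106 mm outside; upright bore 76 mm in diameter. Origin on the bore's axis at table height. The basket hangs by its flange on a ledge 45 mm up; three spring balls in the wall above the flange hold it down: drawing it up takes some 2 to 5 N more than its weight. Pipe ports at the foot.
- strainer_basket: Perforated steel cup, about 0.2 kg, 50 mm in diameter, with a flange 72 mm in diameter, top at 40 mm. Origin at the centre of its underside, z up; in the housing the underside is 9 mm above the table, the cup in a guide of 52 mm. It has a swinging bail (wire handle), see point bail_pivot; with the bail upright the middle of its wire is 85 mm above the underside. More than 8 N on the bail bends it.
- bail_pivot (a point): Middle of the bail's pivot axis, 45 mm over the basket's underside; axes as the basket's. The bail pivots about y. Its top, a 4 mm wire, straight for 14 mm along y, is 40 mm from the axis. It swings freely but drops to +x onto rigid stops, 4 to 44 degrees off upright: the angle differs each time and is not measured. Find the wire by light sideways touch, which presses it on its stops.
- parts_tray: Fixed shallow white tray, 160x240x22 mm, origin at the centre of its underside, floor 2 mm thick, long side along its y. Three small fittings stand at its -y end, beyond y = -70 mm; the rest is free.
- beaker: Clear glass beaker, 56 mm across, 65 mm high, standing loose at the left back; origin at the centre of its underside. Bystander.
- standard_1: Small brown glass bottle with white cap, 28 mm across, 62 mm high, standing loose behind the housing; origin at the centre of its underside. Bystander.
There are look-alikes about, which are no part of the job. There is more than one size of the hook_rod; the job needs the larger.

How it is judged (in metres and radians):
On the way, in this order (a step that is already met when the one before it is completed fails the run):
1. the basket hangs on the hook, wholly above the housing's mouth (z of strainer_basket in the frame of strainer_housing above 0.138 m and contact force between hook_rod and strainer_basket above 1 N), for 0.2 s.
2. the basket stands flat on the floor of the tray, off the hook (angle between strainer_basket's own z axis and vertical below 0.1 rad and z of strainer_basket in the frame of parts_tray below 0.008 m and x of strainer_basket in the frame of parts_tray between -0.065 and 0.065 m and y of strainer_basket in the frame of parts_tray between -0.105 and 0.105 m and contact force between hook_rod and strainer_basket below 0.1 N), for 0.2 s.
At the end, for the whole second after the job is handed in: The basket stands flat and upright (within 0.1 rad) on the tray's floor, at rest; the rod hangs upright (within 0.12 rad) in the fork of its stand with its collar on the fork, its shank within 15 mm of its place, at rest (angle between strainer_basket's own z axis and vertical below 0.1 rad and z of strainer_basket in the frame of parts_tray below 0.008 m and x of strainer_basket in the frame of parts_tray between -0.065 and 0.065 m and y of strainer_basket in the frame of parts_tray between -0.105 and 0.105 m and linear speed of each of strainer_basket, hook_rod below 0.02 m/s and horizontal distance between hook_rod and rod_stand below 0.015 m and z of hook_rod in the frame of rod_stand between 0.012 and 0.022 m and angle between hook_rod's own z axis and vertical below 0.12 rad); the robot touches nothing.
It fails at once if the hook is forced: more than 8 N on the basket or its bail, or 12 N on the housing (contact force between hook_rod and strainer_basket above 8 N or contact force between hook_rod and strainer_housing above 12 N).
It fails at once if the gripper or arm touches the basket (contact force between any of the fingers, the arm and strainer_basket above 0.5 N).
It fails at once if the basket is tipped by more than 35 degrees (angle between strainer_basket's own z axis and vertical above 0.61 rad).
It fails at once if the basket is dropped or slammed onto the tray (more than 30 N) (contact force between strainer_basket and parts_tray above 30 N).
It fails at once if the beaker or the small brown bottle is pushed more than 30 mm (distance of any of beaker, standard_1 from where it was at the start of the episode above 0.03 m).
It also fails if it takes over 72 s, if anything falls off the work surface, if the arm or the gripper's body presses on something with over 40 N, if the wrist force passes 120 N, or if a joint passes its speed limit or range.

## Working session

There is one attempt and no reset: what is moved stays moved. The work goes in short steps, Python scripts to look and compute and a tool call to move; the robot and the scene stay as the last step left them, time stands still between calls to the robot, and variables do not carry over. Pictures are saved under pics/ and viewed, at most 10 in all, crops included, and the job is handed in when it is done.

Besides the shell and the picture viewer there is one more tool, called after ">>>" as name(argument=value, ...) on one line, values as JSON. play_rows: Moves the arm, as the interface text tells. Its arguments: {"type":"object","properties":{"plan":{"type":"array"},"squeeze":{"type":"number"}},"required":["plan"]}

```bash
mkdir -p pics; cat > h.py <<'E'
import numpy as np, cv2
from rig import manip
from scipy.spatial.transform import Rotation as R
def cam(n):
    c=manip.camera_info(n); return c
def Rc(c):
    a=np.array(c["attitude"],float)
    if a.shape==(3,3): return a
    return R.from_euler('xyz',a,degrees=True).as_matrix()
def ray(n,u,v):
    c=cam(n); x=(u-c["cx"])/c["fx"]; y=(v-c["cy"])/c["fy"]
    rd=np.hypot(x,y); r=rd
    for _ in range(20): r=rd/(1+c["k1"]*r*r)
    s=r/rd if rd>0 else 1
    d=Rc(c)@np.array([x*s,y*s,1.]); return np.array(c["position"],float),d/np.linalg.norm(d)
def onz(n,u,v,z):
    p,d=ray(n,u,v); return p+d*(z-p[2])/d[2]
def tri(a,b):
    (p,d),(q,e)=ray(*a),ray(*b)
    s=np.linalg.lstsq(np.c_[d,-e],q-p,rcond=None)[0]
    A,B=p+s[0]*d,q+s[1]*e; return (A+B)/2,np.linalg.norm(A-B)
def proj(n,P):
    c=cam(n); k=Rc(c).T@(np.array(P)-np.array(c["position"])); x,y=k[:2]/k[2]; f=1+c["k1"]*(x*x+y*y)
    return np.array([c["fx"]*x*f+c["cx"],c["fy"]*y*f+c["cy"]])
def shot(n,f):
    im=manip.capture(n)[:,:,::-1].copy(); cv2.imwrite(f"pics/{f}.png",im); return im
E
python3 - <<'E'
from h import *
for n in("scene","top"): print(n,cam(n)); shot(n,n+"0")
print(manip.get_obs())
E
```

```text
scene {'fx': 426.7526881761835, 'fy': 426.7526881761835, 'cx': 328.9378484009934, 'cy': 202.64676968695025, 'k1': -0.08734663442950043, 'position': array([-0.11578008, -0.64548742,  1.06755295]), 'attitude': array([-134.95301386,    0.36443883,  -44.23632238])}
top {'fx': 450.1311732604228, 'fy': 450.1311732604228, 'cx': 315.6778332322942, 'cy': 200.64917873638348, 'k1': 0.03470514824082676, 'position': array([0.31223989, 0.02988557, 1.21128525]), 'attitude': array([-169.12238183,    0.56171311,  -90.64341303])}
{'clock': 0.1, 'qpos': array([-65.94059112,  18.4353675 ,  -4.01526216,  83.16852531,
         1.29656   ,  78.53919999,  -3.2576516 ]), 'joint_velocities': array([-0.02597732, -0.01070753,  0.01590818, -0.22097942,  0.05550869,
        0.04774327, -0.12762626]), 'effort': array([-9.97861971e-04, -4.92576849e+01, -4.06092340e-01, -3.13399279e+01,
       -6.40297076e-02,  3.95085791e-02,  8.31348711e-05]), 'ee_pos': array([0.25646313, 0.59673323, 0.22155918]), 'tool_rot': array([-1.79902223e+02,  6.99856243e-03,  1.56752609e+02]), 'force': array([ 0.21597635, -0.41014706, -0.30032997]), 'wrist_torque': array([-0.08014588, -0.00698353, -0.01570466]), 'finger_force': 0.0, 'finger_gap': 0.08702619725349763}
```

View pics/scene0.png

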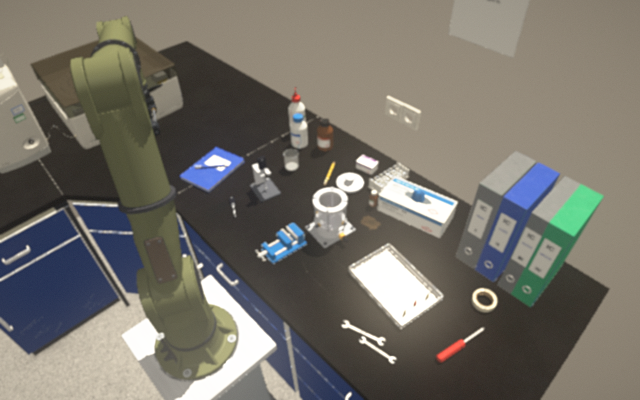

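View pics/top0.png

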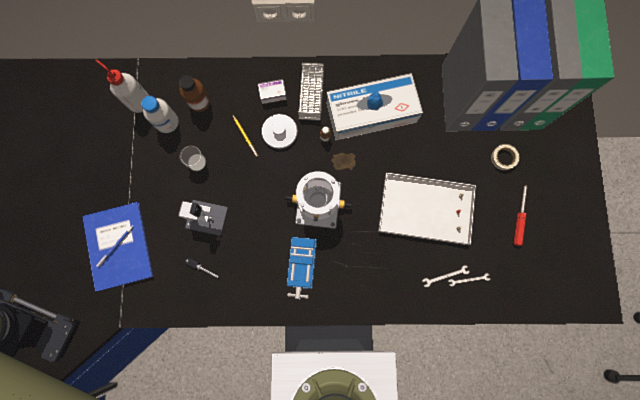

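The scene shows the stand at (263,185), the housing at (330,215), the tray at (395,285) and the beaker at (291,160). The top view shows them at (205,215), (318,200), (428,208) and (193,158), with the brown bottle at (325,133). There are two rod candidates: one in the stand at top (205,215), and a thin item lying at top (202,268). I'll enlarge both.

```bash
python3 - <<'E'
from h import *
t=cv2.imread('pics/top0.png'); s=cv2.imread('pics/scene0.png')
f=lambda im,u,v,w,h,k:cv2.resize(im[v:v+h,u:u+w],(w*k,h*k),interpolation=cv2.INTER_CUBIC)
a=f(t,170,190,80,60,5); b=f(s,225,145,80,60,5); c=f(t,280,165,80,60,5); d=f(s,295,175,80,60,5)
cv2.imwrite('pics/comp.png',np.vstack([np.hstack([a,b]),np.hstack([c,d])]))
for nm,u,v in(("stand",205,215),("hous",318,185),("tray",428,208),("rodlie",202,268)):print(nm,onz("top",u,v,0.14 if nm=="hous" else .1 if nm=="stand" else .0))
E
```

```text
stand [0.49301123 0.31543295 0.1       ]
hous [0.5570184  0.03197433 0.14      ]
tray [ 0.52077825 -0.26603418  0.        ]
rodlie [0.3665094  0.34386107 0.        ]
```

View pics/comp.png

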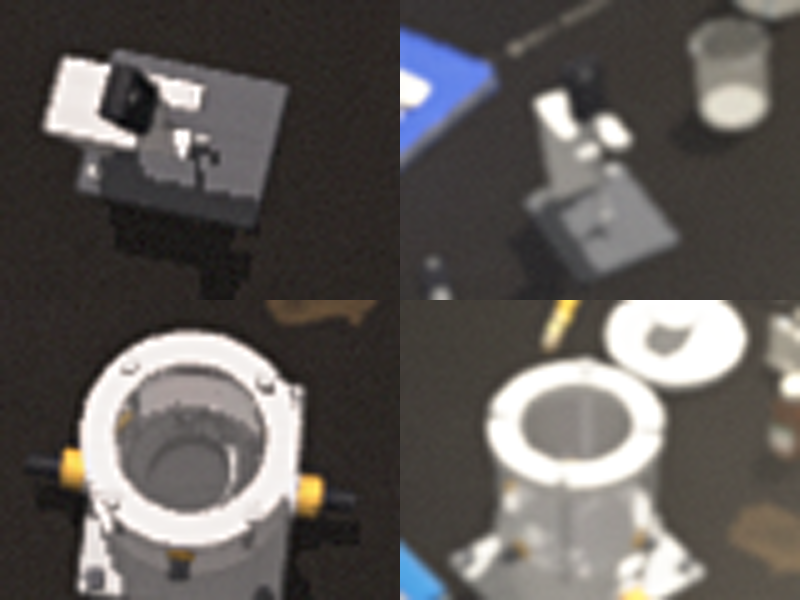

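Candidates: the upright rod in the stand, with its handle at top (196,209), has the 96 mm stand and post at its back and fits hook_rod. The small thing lying at top (202,268), scene (234,205), is a look-alike. Next I measure the rim, the handle and the bail.

```bash
python3 - <<'E'
from h import *
t=cv2.imread('pics/top0.png'); s=cv2.imread('pics/scene0.png')
def z(im,u,v,w,h,k):
    o=cv2.resize(im[v:v+h,u:u+w],(w*k,h*k),interpolation=cv2.INTER_CUBIC)
    o=(255*(o/255.)**.5).astype('uint8')
    for i in range(0,w,5): cv2.putText(o,str(u+i) if i%10==0 else '',(i*k,9),0,.32,(0,255,255)); cv2.line(o,(i*k,10),(i*k,14),(0,255,255))
    for j in range(0,h,5): cv2.putText(o,str(v+j) if j%10==0 else '',(0,j*k+4),0,.32,(0,255,255)); cv2.line(o,(22,j*k),(26,j*k),(0,255,255))
    return o
a=z(t,176,192,40,30,10); b=z(s,248,152,40,30,10); c=z(t,298,178,40,30,10); d=z(s,312,188,40,30,10)
cv2.imwrite('pics/z.png',np.vstack([np.hstack([a,b]),np.hstack([c,d])]))
# rim circle on z=.14
def circ(n,pts,zz):
    P=np.array([onz(n,u,v,zz)[:2] for u,v in pts]); A=np.c_[2*P,np.ones(len(P))]
    x=np.linalg.lstsq(A,(P**2).sum(1),rcond=None)[0]; r=np.sqrt(x[2]+x[0]**2+x[1]**2); return x[:2],r,np.std(np.hypot(*(P-x[:2]).T)-r)
for n,im,(u,v,w,h) in(("top",t,(290,165,60,50)),("scene",s,(308,183,44,40))):
    g=cv2.cvtColor(im,6)[v:v+h,u:u+w]; m=(g>205).astype('uint8')
    cs,hi=cv2.findContours(m,cv2.RETR_CCOMP,cv2.CHAIN_APPROX_NONE)
    for k,c in enumerate(cs):
        if len(c)>40: print(n,len(c),hi[0][k][3]>=0,cv2.fitEllipse(c),circ(n,c[:,0]+[u,v],.14))
# tray white
for n,im in(("top",t),("scene",s)):
    m=cv2.inRange(im,(175,175,175),(255,255,255)); m=cv2.morphologyEx(m,cv2.MORPH_OPEN,np.ones((5,5)))
    cs,_=cv2.findContours(m,cv2.RETR_EXTERNAL,2)
    for c in cs:
        if cv2.contourArea(c)>2500:
            bx=cv2.boxPoints(cv2.minAreaRect(c)); print(n,cv2.minAreaRect(c),[onz(n,*p,.002)[:2].round(3) for p in cv2.approxPolyDP(c,8,True)[:,0]])
E
```

```text
top 158 False ((26.85421371459961, 28.129837036132812), (41.013545989990234, 46.319602966308594), 56.09080123901367) (array([0.53670055, 0.03570654]), np.float64(0.053197688884186335), np.float64(0.004625523924937477))
top 89 True ((27.649953842163086, 27.217329025268555), (31.395536422729492, 31.95197296142578), 82.05158233642578) (array([0.5392964, 0.0330555]), np.float64(0.03891198299651609), np.float64(0.0007281691320661907))
scene 119 False ((23.714202880859375, 15.119551658630371), (25.436363220214844, 39.37051010131836), 69.1484146118164) (array([0.55329399, 0.03283954]), np.float64(0.05836929039416067), np.float64(0.010520404368169547))
scene 57 True ((21.799976348876953, 16.16360855102539), (16.351558685302734, 23.55344009399414), 89.66122436523438) (array([0.54120456, 0.03388033]), np.float64(0.03629479321959026), np.float64(0.0010123803395186155))
top ((334.0, 375.5), (47.0, 126.0), 90.0) [array([0.147, 0.155]), array([0.04 , 0.157]), array([0.039, 0.104]), array([0.111, 0.015]), array([ 0.096, -0.058]), array([ 0.037, -0.106]), array([ 0.037, -0.159]), array([ 0.149, -0.1
[... 531 characters left out ...]
.227,  0.062]), array([-0.17 ,  0.077]), array([-0.201, -0.005]), array([-0.184, -0.044]), array([-0.185, -0.002]), array([-0.153, -0.045]), array([-0.155,  0.071]), array([-0.111,  0.046]), array([-0.063,  0.082])]
scene ((231.5394287109375, 344.9952697753906), (83.9946517944336, 127.32323455810547), 11.59217643737793) [array([0.15 , 0.147]), array([0.096, 0.109]), array([ 0.114, -0.013]), array([ 0.079, -0.085]), array([-0.123, -0.107]), array([-0.059, -0.163]), array([ 0.14 , -0.163])]
scene ((393.99755859375, 284.58563232421875), (81.78897857666016, 46.286502838134766), 46.63658142089844) [array([ 0.598, -0.15 ]), array([ 0.465, -0.14 ]), array([ 0.44 , -0.363]), array([ 0.575, -0.369])]
```

View pics/z.png

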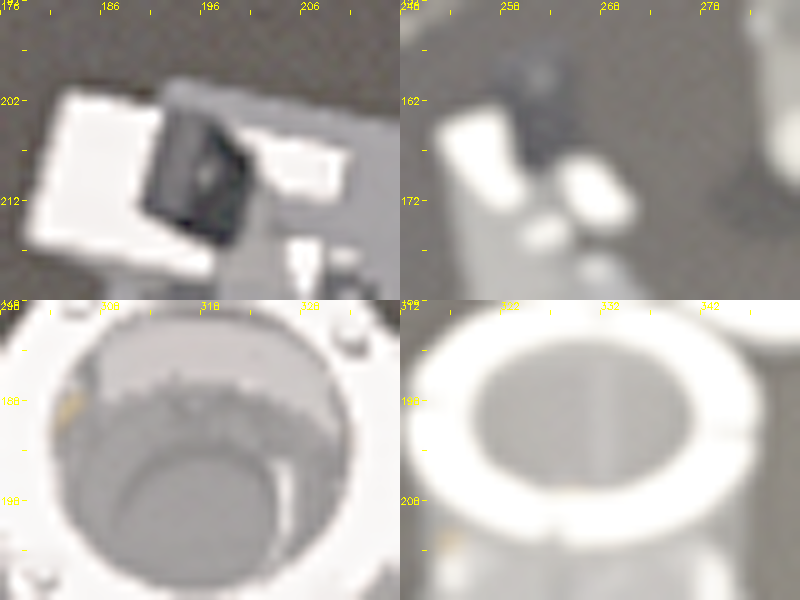

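```bash
python3 - <<'E'
from h import *
t=cv2.imread('pics/top0.png').astype(float)
# handle top
P,e=tri(("top",192.9,207.9),("scene",261.5,158.7)); print("handle top",P,e)
# stand direction: prong edge, post edges at z .096
def dr(a,b,z):
    A=onz("top",*a,z);B=onz("top",*b,z);d=B-A; return np.degrees(np.arctan2(d[1],d[0])),np.linalg.norm(d)*1e3
f=lambda X,Y:(176+X/10-.45,192+Y/10-.45)
print("prong",dr(f(240,130),f(350,152),.096),"post",dr(f(25,240),f(215,277),.096),"postleft",dr(f(25,240),f(65,90),.096))
print("slot end ctr",onz("top",*f(330,222),.096))
# predicted handle top corners
ang=np.radians(-101.5); x=np.array([np.cos(ang),np.sin(ang),0]); y=np.array([-x[1],x[0],0])
for z in(.158,.108):
  for n in("top","scene"):
    o=np.array([P[0],P[1],z]); c=[proj(n,o+a*.007*x+b*.014*y) for a,b in((1,1),(1,-1),(-1,-1),(-1,1))]
    o0=np.array((176,192) if n=="top" else (248,152)); print(z,n,[((k-o0+.45)*10).round() for k in c])
# bail wire rows
g=t.mean(2)
for v in range(191,207):
    r=g[v,321:331]; print(v,r.round().astype(int))
E
```

```text
handle top [0.50381312 0.33112015 0.15032684] 0.003316210571479871
prong (np.float64(-102.15205913475512), np.float64(28.494689838326455)) post (np.float64(-101.81765490899674), np.float64(48.909660068595485)) postleft (np.float64(-12.216301015125687), np.float64(39.06921122134901))
slot end ctr [0.49672041 0.30767819 0.096     ]
0.158 top [array([211., 101.]), array([183., 215.]), array([126., 204.]), array([154.,  90.])]
0.158 scene [array([178.,  51.]), array([104.,  80.]), array([86., 58.]), array([160.,  30.])]
0.108 top [array([265., 138.]), array([239., 247.]), array([184., 237.]), array([211., 128.])]
0.108 scene [array([194., 164.]), array([121., 192.]), array([104., 170.]), array([176., 142.])]
191 [105 105 100  94  97 100  99 105 111 121]
192 [ 88 100 103  88  93  93  98 103 106 102]
193 [ 82  83  86  95 101 101 100 100  94  91]
194 [ 87  82  78  95 140 154 116 100  96  91]
195 [100  94  86  79 125 189 131 104 101  88]
196 [104 102 101  84 114 213 139  98 100  94]
197 [105 103 102  91 101 210 136  97  97  94]
198 [102 103 103  96  99 188 129 100  99  91]
199 [105 104 102 101 103 189 128  97  95  94]
200 [105 104 103 100 105 192 129  97  95 113]
201 [103 103 102 101 114 154 109  91 105 181]
202 [ 99  98  99  99 132 125  95 106 180 241]
203 [101 102 101 108 146 113 107 181 244 247]
204 [103  99 100 122 127 153 186 241 247 243]
205 [ 97 100 119 130 161 229 242 244 238 238]
206 [125 161 187 189 235 243 242 240 233 230]
```

```bash
python3 - <<'E'
from h import *
for u in(325.8,326.1,326.5):
  for th in range(0,60,4):
    a=np.radians(th); z=.054+.04*np.cos(a); p=onz("top",u,198.2,z); q=.0335-.04*np.sin(a)
    if abs(p[1]-q)<.002: print(u,th,p.round(4),round(q,4))
E
```

```text
325.8 32 [0.5342 0.0127 0.0879] 0.0123
326.1 32 [0.5342 0.0119 0.0879] 0.0123
326.1 36 [0.5345 0.0119 0.0864] 0.01
326.5 32 [0.5342 0.0109 0.0879] 0.0123
326.5 36 [0.5345 0.0109 0.0864] 0.01
```

>>> play_rows(plan=[[0,0,0,0,0,-6,1],[0,0,0,0,0,-5.2,1]])

```text
clock: 0.27
ee_pos: [0.2564, 0.5969, 0.2219]
tool_rot: [-179.9, -0.0, 168.2]
force: [0.0, -0.1, -1.2]
finger_gap: 0.087
finger_force: 0.0
```

>>> play_rows(plan=[[-29.5,-21,0,0,0,0,1],[-29.5,-21,0,0,0,0,1],[-29.5,-21,0,0,0,0,1],[-29.5,-21,0,0,0,0,1],[-29.5,-21,0,0,0,0,1],[-29.5,-21,0,0,0,0,1],[-29.5,-21,0,0,0,0,1],[-29.5,-21,0,0,0,0,1],[-29.5,-21,0,0,0,0,1],[-29.5,-21,0,0,0,0,1],[0,0,0,0,0,0,1],[0,0,0,0,0,0,1]], squeeze=40)

```text
clock: 1.27
ee_pos: [0.5031, 0.3272, 0.2221]
tool_rot: [-179.9, 0.0, 167.6]
force: [-0.8, 0.9, -0.1]
finger_gap: 0.0868
finger_force: 0.0
```

>>> play_rows(plan=[[1.8,3.7,0,0,0,-0.4,1],[0,0,20,0,0,0,1],[0,0,22,0,0,0,1],[0,0,22,0,0,0,1],[0,0,22,0,0,0,1],[0,0,22,0,0,0,1],[0,0,0,0,0,0,1],[0,0,0,0,0,0,1]])

```text
clock: 1.93
ee_pos: [0.4981, 0.3356, 0.1135]
tool_rot: [-179.9, -0.1, 168.5]
force: [-0.4, 0.1, 0.5]
finger_gap: 0.0869
finger_force: 0.0
```

```bash
python3 - <<'E'
from h import *
o=manip.get_obs(); print(o["ee_pos"],o["tool_rot"],o["force"])
t=shot("top","top1"); s=shot("scene","scene1")
f=lambda im,u,v,w,h,k:cv2.resize((255*(im[v:v+h,u:u+w]/255.)**.6).astype('uint8'),(w*k,h*k),interpolation=cv2.INTER_CUBIC)
cv2.imwrite('pics/c1.png',np.hstack([f(t,155,175,80,70,5),f(s,220,130,80,70,5)]))
E
```

```text
[0.49812444 0.3356214  0.11349773] [-1.79902346e+02 -1.46880975e-01  1.68539445e+02] [-0.39519457  0.06428028  0.49749699]
```

View pics/c1.png

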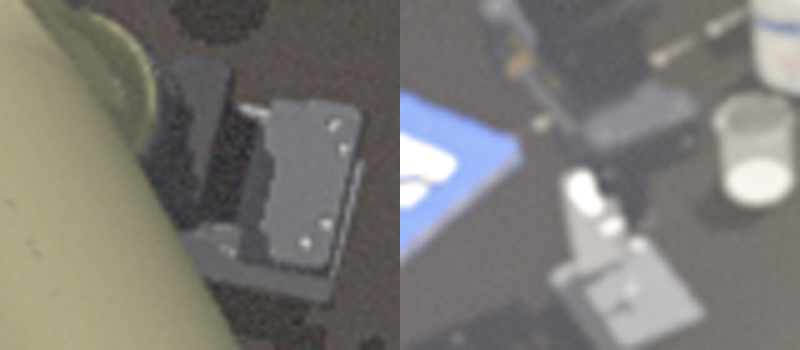

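The hand is over the handle in both views and overshot about 4 mm because the previous reading lagged. I'll undo that and grip.

>>> play_rows(plan=[[-4.7,-3.7,0,0,0,0.5,1],[0,0,0,0,0,0,1],[0,0,0,0,0,0,0.5],[0,0,0,0,0,0,0.3],[0,0,0,0,0,0,0.2],[0,0,0,0,0,0,0],[0,0,0,0,0,0,0],[0,0,0,0,0,0,0],[0,0,0,0,0,0,0],[0,0,0,0,0,0,0]], squeeze=40)

```text
clock: 2.87
ee_pos: [0.5041, 0.3297, 0.1146]
tool_rot: [180.0, -0.0, 167.8]
force: [0.1, -0.5, -0.1]
finger_gap: 0.0415
finger_force: 0.0
```

>>> play_rows(plan=[[0,0,0,0,0,0,0],[0,0,0,0,0,0,0],[0,0,0,0,0,0,0],[0,0,0,0,0,0,0],[0,0,0,0,0,0,0],[0,0,0,0,0,0,0]])

```text
clock: 3.37
ee_pos: [0.5041, 0.3298, 0.1146]
tool_rot: [180.0, 0.0, 167.9]
force: [0.4, 0.9, 0.2]
finger_gap: 0.0138
finger_force: 40.0
```

>>> play_rows(plan=[[0,0,-3,0,0,0,0],[0,0,-8,0,0,0,0],[0,0,-15,0,0,0,0],[0,0,-20,0,0,0,0],[0,0,-20,0,0,0,0],[0,0,-20,0,0,0,0],[0,0,-20,0,0,0,0],[0,0,-20,0,0,0,0],[0,0,-20,0,0,0,0],[0,0,-14,0,0,0,0],[0,0,0,0,0,0,0],[0,0,0,0,0,0,0]])

```text
clock: 4.37
ee_pos: [0.5045, 0.3298, 0.2755]
tool_rot: [179.9, 0.1, 167.8]
force: [0.2, -0.6, -1.8]
finger_gap: 0.014
finger_force: 40.0
```

>>> play_rows(plan=[[0,0,0,0,0,-4.5,0],[0,0,0,0,0,-4.5,0],[-5,-20,0,0,0,0,0],[-5,-30,0,0,0,0,0],[-5,-34,0,0,0,0,0],[-5,-34,0,0,0,0,0],[-5,-34,0,0,0,0,0],[-5,-34,0,0,0,0,0],[-5,-34,0,0,0,0,0],[-5,-30,0,0,0,0,0],[-5,-24,0,0,0,0,0],[-5,-19,0,0,0,0,0]])

```text
clock: 5.37
ee_pos: [0.5371, 0.0312, 0.2731]
tool_rot: [-179.9, -0.1, 176.7]
force: [0.4, -0.5, -1.0]
finger_gap: 0.0139
finger_force: 40.0
```

>>> play_rows(plan=[[0,0,0,0,0,0,0],[0,0,0,0,0,0,0],[0,0,0,0,0,0,0]])

```text
clock: 5.62
ee_pos: [0.5373, 0.0353, 0.2735]
tool_rot: [180.0, -0.1, 176.9]
force: [1.1, 0.4, -1.6]
finger_gap: 0.0138
finger_force: 40.0
```

```bash
python3 - <<'E'
from h import *
o=manip.get_obs(); print(o["ee_pos"],o["tool_rot"],o["force"],o["wrist_torque"])
t=shot("top","top2"); s=shot("scene","scene2")
p=o["ee_pos"]; 
for n in("top","scene"): print(n,[proj(n,[p[0]-.002,p[1],p[2]-k]).round(1) for k in(.0,.098)])
f=lambda im,u,v,w,h,k:cv2.resize((255*(im[v:v+h,u:u+w]/255.)**.6).astype('uint8'),(w*k,h*k),interpolation=cv2.INTER_CUBIC)
cv2.imwrite('pics/c2.png',np.hstack([f(t,275,145,80,75,5),f(s,295,145,80,75,5)]))
E
```

```text
[0.53731863 0.03532889 0.27346858] [ 1.79978404e+02 -1.08114834e-01  1.76898841e+02] [ 1.14486821  0.37186535 -1.5749895 ] [ 0.05499894  0.00947766 -0.05091495]
top [array([316.3, 181. ]), array([316.6, 190.7])]
scene [array([327.8, 166.7]), array([328. , 191.4])]
```

View pics/c2.png

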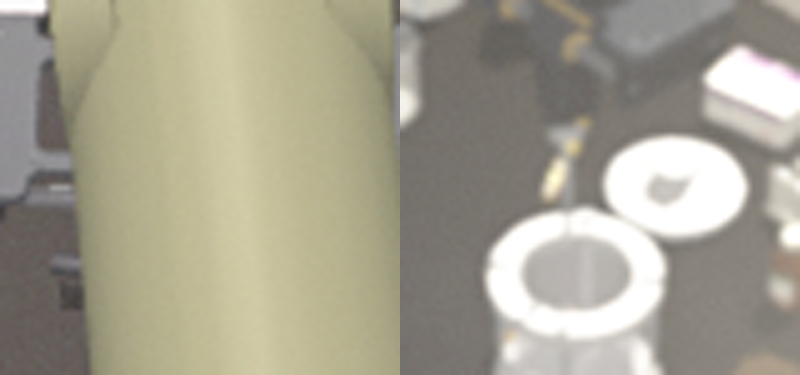

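>>> play_rows(plan=[[-1,0,10,0,0,0,0],[0,0,15,0,0,0,0],[0,0,15,0,0,0,0],[0,0,15,0,0,0,0],[0,0,15,0,0,0,0],[0,0,8,0,0,0,0],[0,0,0,0,0,0,0],[0,0,0,0,0,0,0]])

```text
clock: 6.38
ee_pos: [0.5387, 0.0348, 0.1962]
tool_rot: [-180.0, -0.0, 176.9]
force: [-0.4, 0.1, -0.9]
finger_gap: 0.0139
finger_force: 40.0
```

>>> play_rows(plan=[[0,0,8,0,0,0,0],[0,0,8,0,0,0,0],[0,0,6,0,0,0,0],[0,0,5,0,0,0,0],[0,0,0,0,0,0,0],[0,0,0,0,0,0,0]])

```text
clock: 6.88
ee_pos: [0.5387, 0.0343, 0.1692]
tool_rot: [-180.0, -0.0, 176.8]
force: [-0.2, -0.8, -0.4]
finger_gap: 0.0139
finger_force: 40.0
```

>>> play_rows(plan=[[0,0,0,0,0,0,0],[0,0,0,0,0,0,0],[0,0,0,0,0,0,0]])

```text
clock: 7.13
ee_pos: [0.5392, 0.0344, 0.17]
tool_rot: [180.0, 0.0, 176.9]
force: [0.2, -0.2, -1.0]
finger_gap: 0.0141
finger_force: 40.0
```

>>> play_rows(plan=[[0,0,3,0,0,0,0],[0,-3,0,0,0,0,0],[0,-3,0,0,0,0,0],[0,-3,0,0,0,0,0],[0,-2,0,0,0,0,0],[0,0,0,0,0,0,0],[0,0,0,0,0,0,0]])

```text
clock: 7.72
ee_pos: [0.5384, 0.0231, 0.1667]
tool_rot: [180.0, 0.0, 176.8]
force: [0.2, 0.5, -1.8]
finger_gap: 0.0136
finger_force: 40.0
```

>>> play_rows(plan=[[0,-1,0,0,0,0,0],[0,-1,0,0,0,0,0],[0,0,0,0,0,0,0],[0,0,0,0,0,0,0]])

```text
clock: 8.05
ee_pos: [0.5383, 0.0213, 0.1666]
tool_rot: [180.0, 0.0, 176.8]
force: [-0.1, -0.6, -0.8]
finger_gap: 0.0136
finger_force: 40.0
```

>>> play_rows(plan=[[0,-1,0,0,0,0,0],[0,0,0,0,0,0,0],[0,0,0,0,0,0,0]])

```text
clock: 8.3
ee_pos: [0.5382, 0.0203, 0.1666]
tool_rot: [180.0, 0.0, 176.8]
force: [0.3, 0.2, -0.4]
finger_gap: 0.0136
finger_force: 40.0
```

>>> play_rows(plan=[[0,-1,0,0,0,0,0],[0,0,0,0,0,0,0],[0,0,0,0,0,0,0]])

```text
clock: 8.55
ee_pos: [0.5381, 0.0193, 0.1666]
tool_rot: [180.0, 0.0, 176.8]
force: [-1.1, 0.4, -2.0]
finger_gap: 0.0137
finger_force: 40.0
```

>>> play_rows(plan=[[0,-1,0,0,0,0,0],[0,0,0,0,0,0,0],[0,0,0,0,0,0,0]])

```text
clock: 8.8
ee_pos: [0.5381, 0.0183, 0.1666]
tool_rot: [180.0, 0.0, 176.8]
force: [-0.1, 0.1, -0.7]
finger_gap: 0.0134
finger_force: 40.0
```

>>> play_rows(plan=[[0,-1,0,0,0,0,0],[0,0,0,0,0,0,0],[0,0,0,0,0,0,0]])

```text
clock: 9.05
ee_pos: [0.538, 0.0173, 0.1666]
tool_rot: [180.0, 0.0, 176.8]
force: [0.0, 0.3, -1.0]
finger_gap: 0.0137
finger_force: 40.0
```

>>> play_rows(plan=[[0,-0.7,0,0,0,0,0],[0,0,0,0,0,0,0],[0,0,0,0,0,0,0]])

```text
clock: 9.3
ee_pos: [0.538, 0.0166, 0.1666]
tool_rot: [180.0, 0.0, 176.8]
force: [-0.4, 0.2, -1.7]
finger_gap: 0.0136
finger_force: 40.0
```

>>> play_rows(plan=[[0,-0.7,0,0,0,0,0],[0,0,0,0,0,0,0],[0,0,0,0,0,0,0]])

```text
clock: 9.55
ee_pos: [0.538, 0.0162, 0.1666]
tool_rot: [180.0, 0.0, 176.9]
force: [0.4, 0.7, -1.4]
finger_gap: 0.0136
finger_force: 40.0
```

>>> play_rows(plan=[[0,-0.7,0,0,0,0,0],[0,0,0,0,0,0,0],[0,0,0,0,0,0,0]])

```text
clock: 9.8
ee_pos: [0.5379, 0.0154, 0.1665]
tool_rot: [180.0, 0.0, 176.9]
force: [0.1, 1.4, -1.9]
finger_gap: 0.0138
finger_force: 40.0
```

>>> play_rows(plan=[[0,-0.7,0,0,0,0,0],[0,0,0,0,0,0,0],[0,0,0,0,0,0,0]])

```text
clock: 10.05
ee_pos: [0.5379, 0.0148, 0.1666]
tool_rot: [180.0, 0.0, 176.9]
force: [0.0, 1.6, -1.2]
finger_gap: 0.0137
finger_force: 40.0
```

Contact was felt at y≈0.0164, matching the image estimate of about 33°. I'll back off slightly, raise under the wire, and check.

>>> play_rows(plan=[[0,1.5,0,0,0,0,0],[0,0.8,0,0,0,0,0],[0,0,0,0,0,0,0],[0,0,-4,0,0,0,0],[0,0,-4,0,0,0,0],[0,0,-3,0,0,0,0],[0,0,-2,0,0,0,0],[0,0,0,0,0,0,0],[0,0,0,0,0,0,0]])

```text
clock: 10.8
ee_pos: [0.5381, 0.0168, 0.1798]
tool_rot: [180.0, 0.0, 176.9]
force: [0.9, 0.8, -1.7]
finger_gap: 0.0136
finger_force: 40.0
```

>>> play_rows(plan=[[0,2.5,-1.5,0,0,0,0],[0,2.5,-1.3,0,0,0,0],[0,2.5,-1.1,0,0,0,0],[0,0,0,0,0,0,0],[0,0,0,0,0,0,0]])

```text
clock: 11.22
ee_pos: [0.5385, 0.0247, 0.1835]
tool_rot: [180.0, 0.0, 176.9]
force: [-0.4, -0.7, -1.1]
finger_gap: 0.014
finger_force: 40.0
```

>>> play_rows(plan=[[0,2.5,-0.9,0,0,0,0],[0,2.5,-0.7,0,0,0,0],[0,2.5,-0.5,0,0,0,0],[0,2.5,-0.3,0,0,0,0],[0,2.5,-0.2,0,0,0,0],[0,0,0,0,0,0,0],[0,0,0,0,0,0,0]])

```text
clock: 11.8
ee_pos: [0.5391, 0.0371, 0.186]
tool_rot: [180.0, 0.0, 176.9]
force: [0.2, -0.2, -1.6]
finger_gap: 0.0139
finger_force: 40.0
```

>>> play_rows(plan=[[0,1.5,0,0,0,0,0],[0,0,-0.7,0,0,0,0],[0,0,-0.7,0,0,0,0],[0,0,-0.6,0,0,0,0],[0,0,0,0,0,0,0],[0,0,0,0,0,0,0]])

```text
clock: 12.3
ee_pos: [0.5392, 0.0382, 0.1881]
tool_rot: [180.0, 0.0, 176.8]
force: [0.5, 0.2, -1.7]
finger_gap: 0.0138
finger_force: 40.0
```

>>> play_rows(plan=[[0,0,-0.4,0,0,0,0],[0,0,-0.4,0,0,0,0],[0,0,0,0,0,0,0]])

```text
clock: 12.55
ee_pos: [0.539, 0.0383, 0.1886]
tool_rot: [-180.0, -0.0, 176.9]
force: [-0.2, 0.3, -2.8]
finger_gap: 0.014
finger_force: 40.0
```

>>> play_rows(plan=[[0,0,-0.4,0,0,0,0],[0,0,-0.4,0,0,0,0],[0,0,0,0,0,0,0]])

```text
clock: 12.8
ee_pos: [0.5389, 0.0382, 0.1893]
tool_rot: [-180.0, -0.0, 176.8]
force: [-0.7, -0.2, -4.1]
finger_gap: 0.0136
finger_force: 40.0
```

The wire is caught: load is building at the expected height. Drawing up slowly.

>>> play_rows(plan=[[0,0,-0.4,0,0,0,0],[0,0,-0.3,0,0,0,0],[0,0,0,0,0,0,0]])

```text
clock: 13.05
ee_pos: [0.5391, 0.0383, 0.1903]
tool_rot: [-180.0, -0.0, 176.8]
force: [0.6, -0.8, -4.8]
finger_gap: 0.0138
finger_force: 40.0
```

>>> play_rows(plan=[[0,0,-0.3,0,0,0,0],[0,0,-0.3,0,0,0,0],[0,0,0,0,0,0,0]])

```text
clock: 13.3
ee_pos: [0.5392, 0.0383, 0.1909]
tool_rot: [-180.0, -0.0, 176.8]
force: [-0.4, 0.2, -5.2]
finger_gap: 0.014
finger_force: 40.0
```

>>> play_rows(plan=[[0,0,-0.3,0,0,0,0],[0,0,-0.3,0,0,0,0],[0,0,0,0,0,0,0]])

```text
clock: 13.55
ee_pos: [0.5392, 0.0383, 0.1916]
tool_rot: [180.0, 0.0, 176.9]
force: [0.5, -0.2, -5.6]
finger_gap: 0.0138
finger_force: 40.0
```

>>> play_rows(plan=[[0,0,-0.4,0,0,0,0],[0,0,-0.4,0,0,0,0],[0,0,0,0,0,0,0]])

```text
clock: 13.8
ee_pos: [0.5393, 0.0384, 0.1926]
tool_rot: [180.0, 0.0, 176.9]
force: [-0.2, 0.3, -5.4]
finger_gap: 0.014
finger_force: 40.0
```

>>> play_rows(plan=[[0,0,-0.4,0,0,0,0],[0,0,-0.4,0,0,0,0],[0,0,0,0,0,0,0]])

```text
clock: 14.05
ee_pos: [0.5393, 0.0384, 0.1934]
tool_rot: [180.0, 0.0, 176.9]
force: [0.0, 0.3, -4.2]
finger_gap: 0.0135
finger_force: 40.0
```

>>> play_rows(plan=[[0,0,-0.5,0,0,0,0],[0,0,-0.5,0,0,0,0],[0,0,0,0,0,0,0]])

```text
clock: 14.3
ee_pos: [0.5393, 0.0383, 0.1945]
tool_rot: [180.0, 0.0, 176.8]
force: [-0.5, -0.4, -4.1]
finger_gap: 0.0139
finger_force: 40.0
```

>>> play_rows(plan=[[0,0,-0.5,0,0,0,0],[0,0,-0.5,0,0,0,0],[0,0,-0.5,0,0,0,0],[0,0,-0.5,0,0,0,0]])

```text
clock: 14.63
ee_pos: [0.5393, 0.0384, 0.1964]
tool_rot: [180.0, 0.0, 176.9]
force: [0.9, -0.8, -3.0]
finger_gap: 0.0137
finger_force: 40.0
```

>>> play_rows(plan=[[0,0,-1,0,0,0,0],[0,0,-2,0,0,0,0],[0,0,-3,0,0,0,0],[0,0,-3,0,0,0,0],[0,0,-3,0,0,0,0],[0,0,-3,0,0,0,0],[0,0,0,0,0,0,0]])

```text
clock: 15.22
ee_pos: [0.5397, 0.0383, 0.2121]
tool_rot: [180.0, 0.1, 176.8]
force: [0.5, 0.0, -2.9]
finger_gap: 0.0137
finger_force: 40.0
```

>>> play_rows(plan=[[0,0,-3,0,0,0,0],[0,0,-4,0,0,0,0],[0,0,-4,0,0,0,0],[0,0,-4,0,0,0,0],[0,0,-4,0,0,0,0],[0,0,-4,0,0,0,0],[0,0,-3,0,0,0,0],[0,0,0,0,0,0,0]])

```text
clock: 15.88
ee_pos: [0.5396, 0.0383, 0.2381]
tool_rot: [180.0, 0.1, 176.8]
force: [0.6, -0.2, -3.0]
finger_gap: 0.0137
finger_force: 40.0
```

>>> play_rows(plan=[[0,0,-3,0,0,0,0],[0,0,-5,0,0,0,0],[0,0,-6,0,0,0,0],[0,0,-6,0,0,0,0],[0,0,-6,0,0,0,0],[0,0,-6,0,0,0,0],[0,0,-6,0,0,0,0],[0,0,-3,0,0,0,0],[0,0,0,0,0,0,0]])

```text
clock: 16.63
ee_pos: [0.5397, 0.0384, 0.2792]
tool_rot: [180.0, 0.1, 176.8]
force: [-0.3, -0.2, -2.1]
finger_gap: 0.0141
finger_force: 40.0
```

>>> play_rows(plan=[[0,0,-3,0,0,0,0],[0,0,-6,0,0,0,0],[0,0,-8,0,0,0,0],[0,0,-8,0,0,0,0],[0,0,-8,0,0,0,0],[0,0,-8,0,0,0,0],[0,0,-8,0,0,0,0],[0,0,-6,0,0,0,0],[0,0,-3,0,0,0,0],[0,0,0,0,0,0,0],[0,0,0,0,0,0,0],[0,0,0,0,0,0,0]])

```text
clock: 17.63
ee_pos: [0.5389, 0.0383, 0.3356]
tool_rot: [-180.0, -0.1, 176.9]
force: [-0.3, -0.5, -3.2]
finger_gap: 0.0136
finger_force: 40.0
```

```bash
python3 - <<'E'
from h import *
o=manip.get_obs(); print(o["ee_pos"],o["tool_rot"],o["force"])
t=shot("top","top3"); s=shot("scene","scene3")
f=lambda im,u,v,w,h,k:cv2.resize((255*(im[v:v+h,u:u+w]/255.)**.7).astype('uint8'),(w*k,h*k),interpolation=cv2.INTER_CUBIC)
cv2.imwrite('pics/c3.png',f(s,280,120,100,110,5))
E
```

```text
[0.53892529 0.03831282 0.33562501] [-1.79989267e+02 -5.26911155e-02  1.76851848e+02] [-0.32624203 -0.513448   -3.16876174]
```

View pics/c3.png

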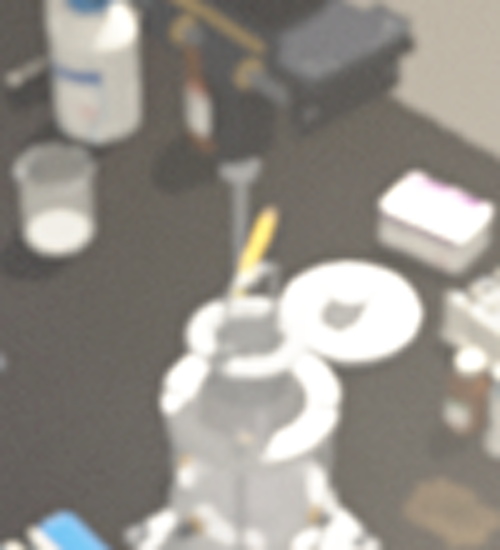

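>>> play_rows(plan=[[0,-1,-2,0,0,0,0],[0,-2,-2,0,0,0,0],[0,-3,-2,0,0,0,0],[0,-4,0,0,0,0,0],[0,-5,0,0,0,0,0],[0,-6,0,0,0,0,0],[0,-7,0,0,0,0,0],[0,-8,0,0,0,0,0],[0,-9,0,0,0,0,0],[0,-10,0,0,0,0,0],[0,-10,0,0,0,0,0],[0,-10,0,0,0,0,0]])

```text
clock: 18.73
ee_pos: [0.5349, -0.038, 0.3422]
tool_rot: [-180.0, 0.0, 176.8]
force: [-0.3, -0.2, -3.7]
finger_gap: 0.0138
finger_force: 40.0
```

>>> play_rows(plan=[[0,-10,0,0,0,0,0],[0,-10,0,0,0,0,0],[0,-10,0,0,0,0,0],[0,-10,0,0,0,0,0],[0,-10,0,0,0,0,0],[0,-10,0,0,0,0,0],[0,-10,0,0,0,0,0],[0,-10,0,0,0,0,0],[0,-10,0,0,0,0,0],[0,-10,0,0,0,0,0],[0,-10,0,0,0,0,0],[0,-10,0,0,0,0,0]])

```text
clock: 19.73
ee_pos: [0.5284, -0.1574, 0.3422]
tool_rot: [180.0, 0.0, 176.9]
force: [0.5, 0.6, -2.7]
finger_gap: 0.0139
finger_force: 40.0
```

>>> play_rows(plan=[[0,-10,0,0,0,0,0],[0,-10,0,0,0,0,0],[0,-9,0,0,0,0,0],[0,-8,0,0,0,0,0],[0,-7,0,0,0,0,0],[0,-6,0,0,0,0,0],[0,-5,0,0,0,0,0],[0,-4,0,0,0,0,0],[0,-3,0,0,0,0,0],[0,-2,0,0,0,0,0],[0,-1,0,0,0,0,0],[0,0,0,0,0,0,0]])

```text
clock: 20.73
ee_pos: [0.5249, -0.2213, 0.3421]
tool_rot: [180.0, 0.0, 176.9]
force: [-0.3, 0.1, -3.7]
finger_gap: 0.0139
finger_force: 40.0
```

>>> play_rows(plan=[[0,-2,4,0,0,0,0],[0,-3,8,0,0,0,0],[0,-3,12,0,0,0,0],[0,-2,15,0,0,0,0],[0,0,15,0,0,0,0],[0,0,15,0,0,0,0],[0,0,15,0,0,0,0],[0,0,15,0,0,0,0],[0,0,12,0,0,0,0],[0,0,8,0,0,0,0],[0,0,4,0,0,0,0],[0,0,0,0,0,0,0]])

```text
clock: 21.73
ee_pos: [0.5238, -0.2312, 0.218]
tool_rot: [180.0, -0.1, 176.8]
force: [0.3, -0.4, -3.1]
finger_gap: 0.0139
finger_force: 40.0
```

>>> play_rows(plan=[[0,0,4,0,0,0,0],[0,0,5,0,0,0,0],[0,0,5,0,0,0,0],[0,0,4,0,0,0,0],[0,0,3,0,0,0,0],[0,0,2,0,0,0,0],[0,0,0,0,0,0,0],[0,0,0,0,0,0,0]])

```text
clock: 22.4
ee_pos: [0.5244, -0.2313, 0.1961]
tool_rot: [180.0, -0.0, 176.8]
force: [1.0, 0.3, -2.3]
finger_gap: 0.0139
finger_force: 40.0
```

>>> play_rows(plan=[[0,0,1.5,0,0,0,0],[0,0,1.5,0,0,0,0],[0,0,1.5,0,0,0,0],[0,0,1.5,0,0,0,0],[0,0,1.5,0,0,0,0],[0,0,1.5,0,0,0,0],[0,0,1.5,0,0,0,0],[0,0,0,0,0,0,0],[0,0,0,0,0,0,0]])

```text
clock: 23.15
ee_pos: [0.5243, -0.2313, 0.1855]
tool_rot: [180.0, -0.0, 176.9]
force: [-0.1, 0.6, -3.3]
finger_gap: 0.0136
finger_force: 40.0
```

>>> play_rows(plan=[[0,0,1,0,0,0,0],[0,0,1,0,0,0,0],[0,0,1,0,0,0,0],[0,0,0,0,0,0,0],[0,0,0,0,0,0,0]])

```text
clock: 23.57
ee_pos: [0.5244, -0.2313, 0.1827]
tool_rot: [180.0, 0.0, 176.8]
force: [0.3, 0.1, -2.6]
finger_gap: 0.0142
finger_force: 40.0
```

>>> play_rows(plan=[[0,0,1,0,0,0,0],[0,0,1,0,0,0,0],[0,0,0,0,0,0,0],[0,0,0,0,0,0,0]])

```text
clock: 23.9
ee_pos: [0.5246, -0.2313, 0.1809]
tool_rot: [-180.0, 0.0, 176.9]
force: [-0.9, -0.2, -0.6]
finger_gap: 0.0139
finger_force: 40.0
```

>>> play_rows(plan=[[0,0,1.5,0,0,0,0],[0,0,1.5,0,0,0,0],[0,0,1.5,0,0,0,0],[0,0,1.5,0,0,0,0],[0,0,1.5,0,0,0,0],[0,0,1.5,0,0,0,0],[0,0,1.5,0,0,0,0],[0,0,1.5,0,0,0,0],[0,0,1.5,0,0,0,0],[0,0,1,0,0,0,0],[0,0,0,0,0,0,0],[0,0,0,0,0,0,0]])

```text
clock: 24.9
ee_pos: [0.5243, -0.2313, 0.1661]
tool_rot: [180.0, -0.0, 176.9]
force: [0.3, -0.7, -1.3]
finger_gap: 0.014
finger_force: 40.0
```

>>> play_rows(plan=[[0,2,0,0,0,0,0],[0,2,0,0,0,0,0],[0,2,0,0,0,0,0],[0,2,0,0,0,0,0],[0,2,0,0,0,0,0],[0,2,0,0,0,0,0],[0,2,0,0,0,0,0],[0,2,0,0,0,0,0],[0,0,0,0,0,0,0],[0,0,0,0,0,0,0]])

```text
clock: 25.73
ee_pos: [0.5253, -0.2152, 0.1662]
tool_rot: [180.0, 0.0, 176.9]
force: [-0.7, 1.0, -1.6]
finger_gap: 0.0137
finger_force: 40.0
```

```bash
python3 - <<'E'
from h import *
o=manip.get_obs(); print(o["clock"],o["ee_pos"],o["tool_rot"],o["force"])
s=shot("scene","scene4")
f=lambda im,u,v,w,h,k:cv2.resize((255*(im[v:v+h,u:u+w]/255.)**.8).astype('uint8'),(w*k,h*k),interpolation=cv2.INTER_CUBIC)
cv2.imwrite('pics/c4.png',f(s,335,195,120,110,5))
E
```

```text
25.7333 [ 0.52530435 -0.21516156  0.16619232] [1.79997776e+02 8.87426212e-03 1.76866959e+02] [-0.74787961  0.9932747  -1.62854209]
```

View pics/c4.png

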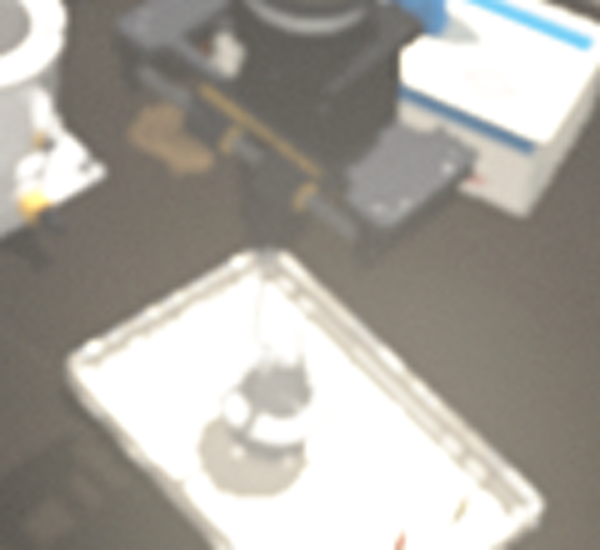

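The basket stands upright in the tray at crop (270,415), and the hook has moved to its −x side. Raising carefully.

>>> play_rows(plan=[[0,0,-2,0,0,0,0],[0,0,-3,0,0,0,0],[0,0,-4,0,0,0,0],[0,0,-4,0,0,0,0],[0,0,-4,0,0,0,0],[0,0,0,0,0,0,0]])

```text
clock: 26.28
ee_pos: [0.5259, -0.2156, 0.1844]
tool_rot: [-180.0, 0.1, 176.8]
force: [-0.4, -0.4, -1.1]
finger_gap: 0.014
finger_force: 40.0
```

>>> play_rows(plan=[[0,0,-5,0,0,0,0],[0,0,-10,0,0,0,0],[0,0,-10,0,0,0,0],[0,0,-15,0,0,0,0],[0,0,-15,0,0,0,0],[0,0,-15,0,0,0,0],[0,0,-15,0,0,0,0],[0,0,-7,0,0,0,0],[0,0,0,0,0,0,0],[0,0,0,0,0,0,0]])

```text
clock: 27.12
ee_pos: [0.5254, -0.2154, 0.2755]
tool_rot: [180.0, 0.0, 176.9]
force: [0.1, 0.1, -2.4]
finger_gap: 0.0138
finger_force: 40.0
```

>>> play_rows(plan=[[0,0,0,0,0,4.5,0],[0,0,0,0,0,4.5,0],[3,12,0,0,0,0,0],[6,24,0,0,0,0,0],[7,28,0,0,0,0,0],[7,28,0,0,0,0,0],[7,28,0,0,0,0,0],[7,28,0,0,0,0,0],[7,28,0,0,0,0,0],[7,28,0,0,0,0,0],[7,28,0,0,0,0,0],[7,28,0,0,0,0,0]])

```text
clock: 28.12
ee_pos: [0.5155, 0.0539, 0.274]
tool_rot: [-180.0, -0.1, 167.9]
force: [0.2, -0.4, -1.2]
finger_gap: 0.0135
finger_force: 40.0
```

>>> play_rows(plan=[[7,28,0,0,0,0,0],[7,28,0,0,0,0,0],[7,28,0,0,0,0,0],[7,28,0,0,0,0,0],[7,28,0,0,0,0,0],[7,26,0,0,0,0,0],[7,24,0,0,0,0,0],[7,20,0,0,0,0,0],[5,15,0,0,0,0,0],[4,10,0,0,0,0,0],[0,0,0,0,0,0,0],[0,0,0,0,0,0,0]])

```text
clock: 29.12
ee_pos: [0.5024, 0.2952, 0.2747]
tool_rot: [-179.9, -0.0, 167.8]
force: [0.4, 0.0, -1.6]
finger_gap: 0.0135
finger_force: 40.0
```

>>> play_rows(plan=[[0,0,0,0,0,0,0],[0,0,0,0,0,0,0]])

```text
clock: 29.28
ee_pos: [0.5031, 0.2941, 0.2754]
tool_rot: [-180.0, 0.0, 167.7]
force: [-0.9, -0.7, -1.0]
finger_gap: 0.0141
finger_force: 40.0
```

>>> play_rows(plan=[[2.5,13,0,0,0,0,0],[2.5,13,0,0,0,0,0],[1.5,9,0,0,0,-0.2,0],[0,0,0,0,0,0,0],[0,0,0,0,0,0,0],[0,0,0,0,0,0,0]])

```text
clock: 29.78
ee_pos: [0.5034, 0.3314, 0.275]
tool_rot: [-180.0, 0.0, 168.1]
force: [-0.3, 0.7, -1.5]
finger_gap: 0.0136
finger_force: 40.0
```

>>> play_rows(plan=[[-1,-1.4,0,0,0,0,0],[0,0,15,0,0,0,0],[0,0,20,0,0,0,0],[0,0,15,0,0,0,0],[0,0,10,0,0,0,0],[0,0,5,0,0,0,0],[0,0,0,0,0,0,0],[0,0,0,0,0,0,0]])

```text
clock: 30.45
ee_pos: [0.5044, 0.3299, 0.2108]
tool_rot: [180.0, 0.0, 168.0]
force: [0.9, -0.6, -0.5]
finger_gap: 0.0138
finger_force: 40.0
```

>>> play_rows(plan=[[0,0,5,0,0,0,0],[0,0,5,0,0,0,0],[0,0,5,0,0,0,0],[0,0,5,0,0,0,0],[0,0,0,0,0,0,0],[0,0,0,0,0,0,0]])

```text
clock: 30.95
ee_pos: [0.5038, 0.3298, 0.1896]
tool_rot: [-180.0, -0.0, 168.1]
force: [-0.2, -0.5, -1.3]
finger_gap: 0.0136
finger_force: 40.0
```

Hook is in the slot with no contact. Continuing down.

>>> play_rows(plan=[[0,0,8,0,0,0,0],[0,0,10,0,0,0,0],[0,0,10,0,0,0,0],[0,0,10,0,0,0,0],[0,0,8,0,0,0,0],[0,0,6,0,0,0,0],[0,0,4,0,0,0,0],[0,0,0,0,0,0,0],[0,0,0,0,0,0,0]])

```text
clock: 31.7
ee_pos: [0.5041, 0.33, 0.1342]
tool_rot: [180.0, 0.0, 168.1]
force: [-0.8, 0.1, -1.3]
finger_gap: 0.0137
finger_force: 40.0
```

>>> play_rows(plan=[[0,0,4,0,0,0,0],[0,0,4,0,0,0,0],[0,0,3,0,0,0,0],[0,0,2,0,0,0,0],[0,0,1,0,0,0,0],[0,0,0,0,0,0,0],[0,0,0,0,0,0,0]])

```text
clock: 32.28
ee_pos: [0.504, 0.33, 0.1202]
tool_rot: [180.0, 0.0, 168.1]
force: [-1.6, -0.4, -0.8]
finger_gap: 0.0141
finger_force: 40.0
```

>>> play_rows(plan=[[0,0,2,0,0,0,0],[0,0,1.5,0,0,0,0],[0,0,1,0,0,0,0],[0,0,0.7,0,0,0,0],[0,0,0,0,0,0,0],[0,0,0,0,0,0,0]])

```text
clock: 32.78
ee_pos: [0.504, 0.33, 0.115]
tool_rot: [180.0, 0.0, 168.0]
force: [-0.4, -0.1, -1.7]
finger_gap: 0.0136
finger_force: 40.0
```

>>> play_rows(plan=[[0,0,0.4,0,0,0,0],[0,0,0.3,0,0,0,0],[0,0,0,0,0,0,0],[0,0,0,0,0,0,0]])

```text
clock: 33.12
ee_pos: [0.5041, 0.3301, 0.1146]
tool_rot: [180.0, 0.0, 168.1]
force: [-0.6, -0.2, 0.2]
finger_gap: 0.0137
finger_force: 40.0
```

>>> play_rows(plan=[[0,0,0,0,0,0,0.25],[0,0,0,0,0,0,0.4],[0,0,0,0,0,0,0.6],[0,0,0,0,0,0,0.8],[0,0,0,0,0,0,0.8],[0,0,0,0,0,0,0.8],[0,0,0,0,0,0,0.8],[0,0,0,0,0,0,0.8],[0,0,0,0,0,0,0.8],[0,0,0,0,0,0,0.8]])

```text
clock: 33.95
ee_pos: [0.504, 0.33, 0.1143]
tool_rot: [180.0, 0.0, 168.0]
force: [-0.7, 0.8, 0.1]
finger_gap: 0.0676
finger_force: 0.0
```

>>> play_rows(plan=[[0,0,-5,0,0,0,0.8],[0,0,-15,0,0,0,0.8],[0,0,-25,0,0,0,0.8],[0,0,-30,0,0,0,0.8],[0,0,-30,0,0,0,0.8],[0,0,-25,0,0,0,0.8],[25,20,-10,0,0,0,0.8],[30,25,0,0,0,0,0.8],[30,25,0,0,0,0,0.8],[30,25,0,0,0,0,0.8],[30,25,0,0,0,0,0.8],[0,0,0,0,0,0,0.8]])

```text
clock: 34.95
ee_pos: [0.3781, 0.4856, 0.2545]
tool_rot: [179.8, -0.3, 168.8]
force: [-1.6, 0.8, -0.2]
finger_gap: 0.0695
finger_force: 0.0
```

>>> play_rows(plan=[[30,25,0,0,0,0,0.8],[30,25,0,0,0,0,0.8],[20,15,0,0,0,0,0.8],[0,0,0,0,0,0,0.8],[0,0,0,0,0,0,0.8],[0,0,0,0,0,0,0.8]])

```text
clock: 35.45
ee_pos: [0.3231, 0.5569, 0.2544]
tool_rot: [-180.0, 0.1, 168.0]
force: [-0.1, 0.1, -0.5]
finger_gap: 0.0699
finger_force: 0.0
```

```bash
python3 - <<'E'
from h import *
t=shot("top","top5"); s=shot("scene","scene5")
f=lambda im,u,v,w,h,k:cv2.resize((255*(im[v:v+h,u:u+w]/255.)**.7).astype('uint8'),(w*k,h*k),interpolation=cv2.INTER_CUBIC)
cv2.imwrite('pics/c5.png',np.vstack([np.hstack([f(t,165,180,80,60,5),f(s,225,145,80,60,5)]),np.hstack([f(t,380,165,100,75,4),f(s,345,235,100,75,4)])]))
E
```

```text
(no output)
```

View pics/c5.png

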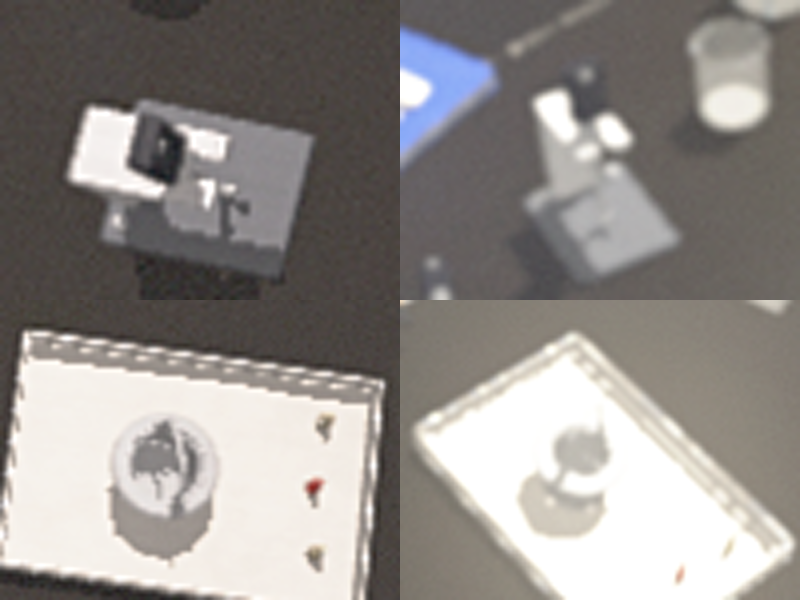

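The rod hangs in its stand as before, the basket stands flat in the middle of the tray (top crop (165,465)), and the beaker has not moved.

```bash
python3 -c "
from rig import manip
print(manip.finish_job())"
```

```text
the job is handed in; nothing more can be done
None
```

The job is handed in at about 35 s: the basket stands upright on the tray floor, the rod hangs back in its stand, the beaker is where it was, and the arm is clear; I did not re-check the brown bottle at the end, and no verdict was returned.

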